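# Slide a drying tray onto the called-for rail pair

## Task

Slide the metal tray into the rack on the pair of rails that is level with the top of the height post standing beside the rack. Push it in gently along the rails until it has pressed the sprung bar at the back of the rack fully home, up to its solid stop, keep that push for a moment, then let go and leave the tray lying flat on its rails, still touching the bar. Do not force tray or rack (the stop is set differently each time and has to be felt) and leave the other things alone.

Things in the scene. Friction and masses are not known exactly. Their poses are not given: they have to be found in the camera images.
- tray: Loose ribbed sheet-metal tray, about 0.3 kg, centre of mass near x = -30 mm; starts flat on the table. Pan 95 mm (x) by 120 mm (y), sheet 3 mm, rim 10 mm high; origin at the centre of the pan's underside, z up. The +x edge enters the rack first. Tongue 28 mm wide, 5 mm thick runs from the -x edge to x = -133 mm and carries the grip
- tray_grip (a point): centre of the top of the tray's wooden grip, an upright block 30 mm (tray x) by 20 mm (tray y) thick at x = -115, y = 0 mm of the tray, reaching from z = 5 to 57 mm: take the tray here, from above
- rack: Fixed open steel rack, 118 mm deep (x), 153 mm wide (y), 153 mm high; origin at the centre of its underside, on the table. Trays enter at its -x side and travel to +x, tray axes parallel to rack axes, y = 0. Three rail pairs, each two level ledges (100 mm apart) with side flanges (126 mm apart, 14 mm above the ledge); the pan's side edges lie on the ledges. Over 25 N on it is too much, over 20 N on its buffer bar too
- rack_mouth (a point): front ends of the straight rails, x = -55 mm of the rack, at table height; lead-ins, flared sideways and bent down, reach 13 mm farther out to x = -68 mm
- rack_back (a point): rear ends of the rails, x = +55 mm of the rack, at table height
- pair_low (a point): point midway between the lowest pair of rails, at the height of the ledges' tops, 40 mm above the table, at x = y = 0 of the rack
- pair_middle (a point): the same for the middle pair, 78 mm above the table
- pair_high (a point): the same for the highest pair, 116 mm above the table
- post_seat (a point): top of the small foot plate on the rack's -y side (at x = -36, y = -110 mm of the rack, 6 mm above the table) where the height post that counts stands
- post_low: fixed brass height post, foot 32 mm wide, flat head 26 mm wide whose top is 40 mm above the table; origin at the centre of its underside, 6 mm above the table. One of the three posts stands on the rack's foot plate and names the rail pair; the two others stand on a small board at the front right and mean nothing
- post_middle: the same, its top 78 mm above the table
- post_high: the same, its top 116 mm above the table
- buffer: bracket at the rack's back (origin and axes of the rack) with one upright black bar, 40 mm wide, z = 26 to 142 mm, serving all pairs; the tray's +x rim meets it. It yields 5 mm on a soft spring (0.3 to 0.8 N; tray friction of 1 to 4 N holds against it), then a solid stop, set anew each time and unmeasured: the tray's origin ends at x = -8.5 to +7.5 mm. Press the stop with 5 to 12 N for half a second
- gum_jar: glass jar of gum, 51 mm wide, 65 mm tall; origin at the centre of its underside; loose, not part of the job
- jar_lid: round tan lid, 42 mm wide, 12 mm tall; origin at the centre of its underside; loose, not part of the job
- ring_gauge: flat wooden gauge with holes, 170 x 55 x 10 mm, long along its x; origin at the centre of its underside; loose, not part of the job
- gum_brush: thin brush lying, 161 mm long along its y, 11 mm thick; origin at the centre of its underside; loose, not part of the job
- chaveta: crescent knife lying, 128 mm long along its y, 53 mm wide, 11 mm thick; origin at the centre of its underside; loose, not part of the job
- cap_punch: brass punch standing, 21 mm wide, 49 mm tall; origin at the centre of its underside; loose, not part of the job

How it is judged:
On the way, in this order (a step that is already met when the one before it is completed fails the run):
1. the tray's pan is partly in the rack (origin 95 to 30 mm before the rack's centre) between the flanges of the right rail pair (((horizontal distance between post_low and post_seat below 0.03 m and z of tray in the frame of rack between 0.037 and 0.055 m) or (horizontal distance between post_middle and post_seat below 0.03 m and z of tray in the frame of rack between 0.075 and 0.093 m) or (horizontal distance between post_high and post_seat below 0.03 m and z of tray in the frame of rack between 0.113 and 0.131 m)) and x of tray in the frame of rack between -0.095 and -0.03 m and y of tray in the frame of rack between -0.006 and 0.006 m), for 0.05 s.
2. the tray, on the right rail pair, is pressed on the solid stop of the buffer bar with more than 3 N for 0.2 s (((horizontal distance between post_low and post_seat below 0.03 m and z of tray in the frame of rack between 0.037 and 0.048 m) or (horizontal distance between post_middle and post_seat below 0.03 m and z of tray in the frame of rack between 0.075 and 0.086 m) or (horizontal distance between post_high and post_seat below 0.03 m and z of tray in the frame of rack between 0.113 and 0.124 m)) and x of tray in the frame of rack above -0.016 m and contact force between tray and buffer above 3 N), for 0.2 s.
At the end, for the whole second after the job is handed in: The tray lies at rest and flat (within 0.04 rad) on the rail pair level with the post at the rack (underside within -3 to +4 mm of the ledges), lined up with the rack (within 6 mm sideways and 0.07 rad), its +x rim still touching the buffer bar (more than 0.15 N) (((horizontal distance between post_low and post_seat below 0.03 m and z of tray in the frame of rack between 0.037 and 0.044 m) or (horizontal distance between post_middle and post_seat below 0.03 m and z of tray in the frame of rack between 0.075 and 0.082 m) or (horizontal distance between post_high and post_seat below 0.03 m and z of tray in the frame of rack between 0.113 and 0.12 m)) and x of tray in the frame of rack above -0.016 m and y of tray in the frame of rack between -0.006 and 0.006 m and angle between tray's own z axis and vertical below 0.04 rad and angle between the x axis of tray and the x axis of rack, either way round below 0.07 rad and contact force between tray and buffer above 0.15 N and linear speed of tray below 0.01 m/s).
It fails at once if more than 20 N between the tray and the buffer bar (contact force between tray and buffer above 20 N).
It fails at once if more than 35 N in all between the tray and the rack (contact force between tray and rack above 35 N).
It fails at once if more than 25 N between the robot and the rack (contact force between any of the fingers, the arm and rack above 25 N).
It fails at once if one of the other loose things is moved by more than 30 mm (distance of any of gum_jar, jar_lid, ring_gauge, gum_brush, chaveta, cap_punch from where it was at the start of the episode above 0.03 m).
It also fails if it takes over 69 s, if anything falls off the work surface, if the arm or the gripper's body presses on something with over 40 N, if the wrist force passes 120 N, or if a joint passes its speed limit or range.

## Robot

A 6-joint arm with a two-finger parallel gripper is mounted at the origin on a cart in front of the work surface, level with it; the furniture and walls round the work are solid. World frame = base frame: x ahead of the robot, y to its left, z up, the work surface at z = 0. Lengths are in m, angles in rad, forces in N, time in s.
With the tool pointing down it reaches from about 0.275 to 1 m from the base axis. Payload 8.4 kg.
Tool frame: the origin (TCP) lies on the centre line of the jaws, within the pads' length; the fingertips stand 17 mm ahead of it and the grasp point (between the pads) lies 2 mm behind it (bot.tcp_to_tips is the y of the fingertips in the tool frame, in m); y points along the fingers, z is the direction in which the jaws open and shut, and the axes are right-handed (so a half turn about y gives the same grasp; the last joint's range is limited). The gripper opens to 85 mm and grips with 20 to 120 N. Pads are 22 mm wide; open, the fingers measure 114 mm over their backs; the gripper's body (76 mm by 85 mm) begins 54 mm behind the grasp point. The pads swing forward as they close: fully open they stand 13 mm farther back than shut.
Start: joints at [1.261, 0.353, 1.633, -0, 1.155, -0.002], TCP at [0.189, 0.596, 0.248] pointing down, gripper open.
Joint ranges: [-2.63, 2.63], [-0.92, 2.1], [0.06, 2.66], [-1.3, 4.44], [0, 2.69], [-3.02, 3.02]. Speed limits (rad/s): [2.22, 2.22, 2.79, 3.14, 3.14, 3.14].

## Interface

Orientations are given as a unit quaternion [x, y, z, w].
In Python, from workcell import bot, hand, kinematics, get_obs, vision, hand_in gives the robot as it stands. The module is installed in compiled form; this text tells all that it offers. Calls block until the motion is done:
- bot.reach(position, orientation): joint-space move of the TCP to a pose.
- bot.servo_line(position, ori=None, velocity=0.15): straight line of the TCP; ori=None keeps the orientation; velocity is the mean speed in m/s.
- bot.goto_joints(angles): joint-space move.
- hand.move_gripper(opening, strength=None): finger opening in m; strength is the grip in N (None keeps the last); returns when the fingers have stopped.
- bot.dwell(seconds).
- kinematics.solve_ik(position, orientation): joint angles nearest the present ones, or None.
- get_obs(): the state.
- vision.read_camera(name): name is "scene" or "top"; returns a dict with "frame" (400x640x3 uint8, red, green, blue), "intrinsics" (3x3 intrinsics, pixels), "view" (4x4, takes a point from world to camera coordinates). Camera axes: x right, y down, z forward; pixel columns grow to the right and rows downward; lengths in m; the calibration is good to about 2 mm. A picture is of the moment at which its call begins. There is no depth.
A pose or a line that the arm cannot do raises bot.IKError and nothing moves.
- hand_in(): hands the job in, once; it reports no verdict.
The state is a dict: "time_s": time; "joint_pos": joint angles; "joint_vel": joint speeds; "joint_efforts": joint torques, N m; "position": TCP position; "orientation": TCP orientation; "wrist_force": force on the tool from outside, world axes, zero at the start; "ft_torque": the same for the moment, N m; "gripper_width": finger opening in m.
Only numpy, scipy, OpenCV 4.12 (cv2) and the standard library are available. Lean on these libraries where they do the work, as an engineer would, in place of code of your own. Each camera call takes 0.05 s, during which the arm holds its last target.

## Working session

There is one attempt and no reset: what is moved stays moved. The work goes in short steps, each a Python script; the robot and the scene stay as the last script left them, time stands still between calls to the robot, and variables do not carry over. Pictures are saved under pics/ and viewed, and the job is handed in when it is done.

```bash
mkdir -p pics; cat > h.py <<'E'
import numpy as np, cv2
from workcell import bot, hand, kinematics, get_obs, vision, hand_in
def shot(n,fn=None):
    r=vision.read_camera(n)
    if fn: cv2.imwrite('pics/'+fn,r['frame'][:,:,::-1])
    return r
def ray(r,u,v):
    V=np.array(r['view']);K=np.array(r['intrinsics'])
    d=V[:3,:3].T@np.linalg.solve(K,[u,v,1.]);c=-V[:3,:3].T@V[:3,3]
    return c,d
def onz(r,u,v,z):
    c,d=ray(r,u,v);return c+d*(z-c[2])/d[2]
def proj(r,p):
    V=np.array(r['view']);K=np.array(r['intrinsics'])
    q=K@(V[:3,:3]@np.array(p)+V[:3,3]);return q[:2]/q[2]
E
python3 - <<'E'
from h import *
for n in('scene','top'):
    r=shot(n,n+'0.png');print(np.round(ray(r,320,200),3),np.round(r['intrinsics'],1).tolist())
    np.savez(n+'0.npz',**r)
o=get_obs();print({k:np.round(v,3) for k,v in o.items()},bot.tcp_to_tips)
E
```

```text
[[-0.083 -0.369  1.049]
 [ 0.496  0.383 -0.78 ]] [[497.9, 0.0, 312.1], [0.0, 497.9, 189.2], [0.0, 0.0, 1.0]]
[[ 0.464  0.1    0.984]
 [ 0.065  0.041 -0.997]] [[430.1, 0.0, 322.2], [0.0, 430.1, 200.4], [0.0, 0.0, 1.0]]
{'time_s': np.float64(0.1), 'joint_pos': array([ 1.261,  0.354,  1.634, -0.   ,  1.155, -0.002]), 'joint_vel': array([-0.001, -0.001, -0.001, -0.001,  0.   , -0.001]), 'joint_efforts': array([ 1.0000e-03, -6.0635e+01, -3.4282e+01,  0.0000e+00,  4.0000e-03,
        0.0000e+00]), 'position': array([0.189, 0.595, 0.248]), 'orientation': array([ 0.699, -0.108,  0.108, -0.698]), 'wrist_force': array([0.681, 0.856, 0.446]), 'ft_torque': array([ 0.022, -0.   ,  0.031]), 'gripper_width': np.float64(0.085)} 0.017
```

View pics/scene0.png

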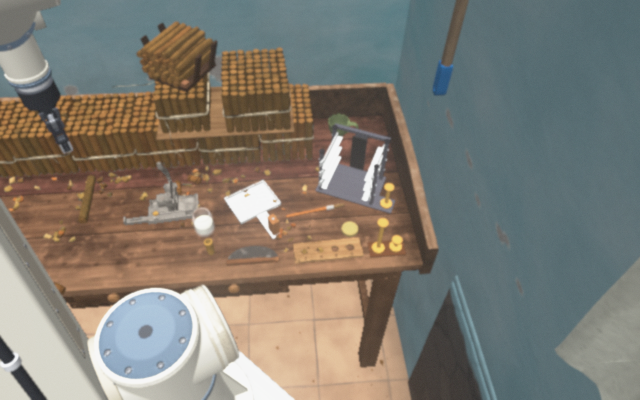

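View pics/top0.png

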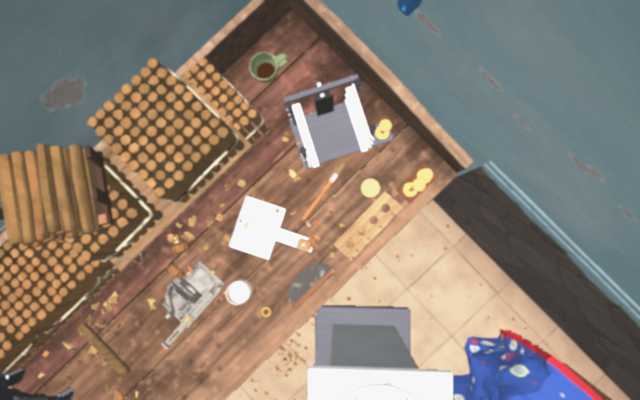

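The scene picture shows the rack at about (355,165) with its rack-side post at (388,195), and the tray pan at (252,202) with its grip at about (272,220). The top view shows the pan at (258,228), its tongue running to (312,245), the rack at (330,125) and the post at (383,130). I'll zoom in on these next.

```bash
python3 - <<'E'
import cv2
t=cv2.imread('pics/top0.png');s=cv2.imread('pics/scene0.png')
cv2.imwrite('pics/t_rack.png',cv2.resize(t[65:180,265:445],None,fx=4.4,fy=4.4,interpolation=cv2.INTER_CUBIC))
cv2.imwrite('pics/t_tray.png',cv2.resize(t[180:280,220:350],None,fx=6,fy=6,interpolation=cv2.INTER_CUBIC))
cv2.imwrite('pics/s_rack.png',cv2.resize(s[110:260,300:420],None,fx=4,fy=4,interpolation=cv2.INTER_CUBIC))
cv2.imwrite('pics/s_tray.png',cv2.resize(s[170:245,215:345],None,fx=6,fy=6,interpolation=cv2.INTER_CUBIC))
E
python3 - <<'E'
import sys;sys.path.insert(0,'.')
from h import *
r=dict(np.load('top0.npz'))
for p in[(0,0,0),(.3,0,0),(0,.3,0),(.5,-.2,0),(.5,.2,0)]:print(p,proj(r,p))
E
```

```text
(0, 0, 0) [378.95520937 439.91197419]
(0.3, 0, 0) [380.34872519 302.03883878]
(0, 0.3, 0) [243.82262017 435.01729291]
(0.5, -0.2, 0) [470.02192044 214.69581468]
(0.5, 0.2, 0) [293.74600858 211.58834508]
```

View pics/t_rack.png

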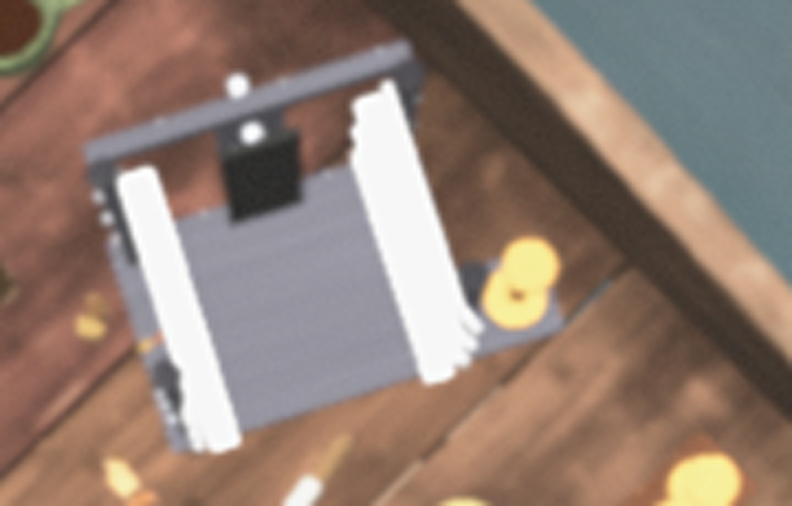

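View pics/t_tray.png

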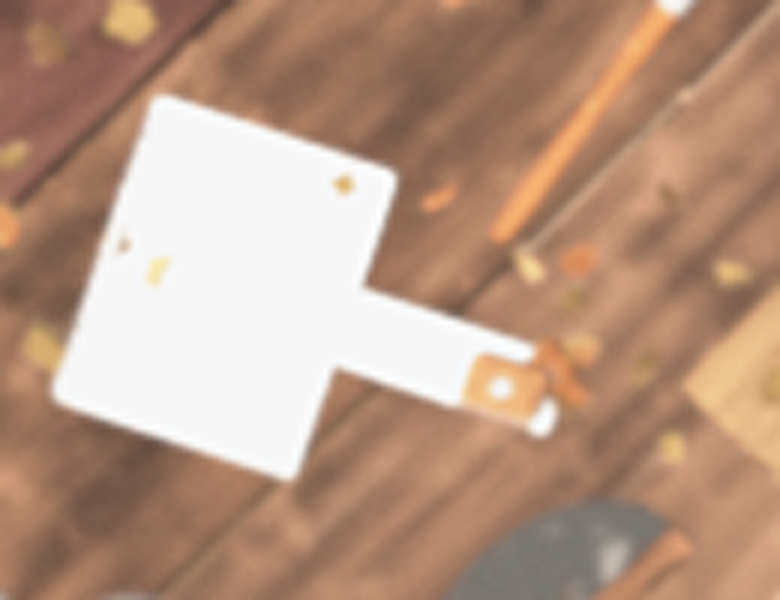

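View pics/s_rack.png

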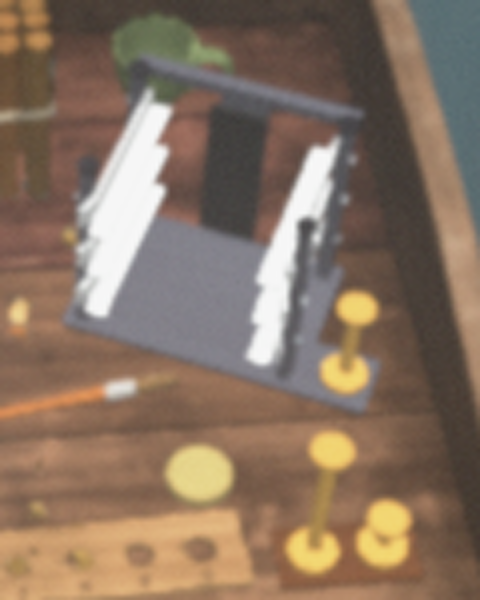

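View pics/s_tray.png

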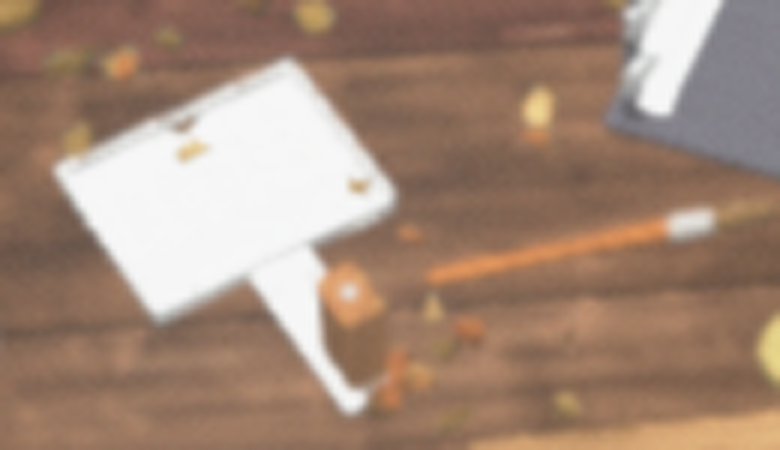

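The post on the rack's foot plate looks mid-height, since the tall and short ones stand on the board. I'll measure head heights, the tray and the rack rails.

```bash
cat > m1.py <<'E'
from h import *
T=dict(np.load('top0.npz'));S=dict(np.load('scene0.npz'))
def tri(a,b):
    c1,d1=ray(T,*a);c2,d2=ray(S,*b);d1/=np.linalg.norm(d1);d2/=np.linalg.norm(d2)
    A=np.c_[d1,-d2];k=np.linalg.lstsq(A,c2-c1,rcond=None)[0]
    p,q=c1+k[0]*d1,c2+k[1]*d2;return np.round((p+q)/2,4),round(np.linalg.norm(p-q),4)
def tr(x,y):return(265+(x+.5)/4.4-.5,65+(y+.5)/4.4-.5)
def sr(x,y):return(300+(x+.5)/4-.5,110+(y+.5)/4-.5)
def tt(x,y):return(220+(x+.5)/6-.5,180+(y+.5)/6-.5)
def st(x,y):return(215+(x+.5)/6-.5,170+(y+.5)/6-.5)
print('post head',tri(tr(529,264),sr(357,308)))
print('post foot',tri(tr(516,296),sr(345,373)))
print('bufftop L',tri(tr(224,140),sr(213,106)),'R',tri(tr(298,126),sr(268,112)))
print('barL',tri(tr(87,148),sr(143,60)),'barR',tri(tr(408,42),sr(362,115)))
print('grip',tri(tt(502,388),st(349,292)))
for z in(.04,.078,.116):print(z,onz(T,*tr(529,264),z),onz(S,*sr(357,308),z))
for n,f,im,box in(('T',T,'top',None),):
    g=cv2.cvtColor(T['frame'],cv2.COLOR_RGB2HSV)
    m=((g[...,2]>215)&(g[...,1]<40)).astype(np.uint8)
    # tray
    mm=np.zeros_like(m);mm[180:280,220:320]=m[180:280,220:320]
    c=max(cv2.findContours(mm,0,2)[0],key=cv2.contourArea)
    # remove tongue by opening
    k=cv2.morphologyEx(mm,cv2.MORPH_OPEN,np.ones((19,19)))
    c=max(cv2.findContours(k,0,1)[0],key=cv2.contourArea)[:,0,:]
    P=np.array([onz(T,u,v,.01)[:2] for u,v in c])
    (cx,sz,a)=cv2.minAreaRect((P*1000).astype(np.float32));print('tray pan',cx,sz,a)
E
python3 m1.py
```

```text
post head (array([0.6862, 0.002 , 0.0738]), np.float64(0.0006))
post foot (array([0.6856, 0.0013, 0.0077]), np.float64(0.0004))
bufftop L (array([0.7265, 0.1498, 0.1322]), np.float64(0.0051)) R (array([0.7313, 0.1136, 0.1452]), np.float64(0.0008))
barL (array([0.722 , 0.2094, 0.1404]), np.float64(0.0013)) barR (array([0.77  , 0.0652, 0.1442]), np.float64(0.0009))
grip (array([0.4282, 0.1719, 0.0563]), np.float64(0.0005))
0.04 [ 0.69472754 -0.00188051  0.04      ] [0.71260241 0.01506748 0.04      ]
0.078 [0.68541838 0.00222689 0.078     ] [6.82637373e-01 6.02455648e-04 7.80000000e-02]
0.116 [0.67610922 0.0063343  0.116     ] [ 0.65267233 -0.01386257  0.116     ]
tray pan (462.2642517089844, 283.0502014160156) (120.35600280761719, 102.97177124023438) 1.1997803449630737
```

Triangulation puts the post head at z = 0.074, so it is the middle post and I need the middle pair at 78 mm. The grip top comes out at z = 0.056, which also agrees. Next come edge fits for the tray yaw and the rack axis.

```bash
cat > m2.py <<'E'
from h import *
def edge(R,a,b,z,n=40,half=5,chan=None,verbose=False):
    """subpixel edge near the segment a-b (pixels): max gradient along the normal, robust line; -> world points at height z"""
    g=cv2.cvtColor(R['frame'],cv2.COLOR_RGB2GRAY).astype(np.float32) if chan is None else R['frame'][...,chan].astype(np.float32)
    g=cv2.GaussianBlur(g,(0,0),.8)
    a,b=np.array(a,float),np.array(b,float);t=(b-a)/np.linalg.norm(b-a);nn=np.array([-t[1],t[0]])
    s=np.arange(-half,half+.01,.25);pts=[]
    for f in np.linspace(.05,.95,n):
        q=a+(b-a)*f+s[:,None]*nn
        v=cv2.remap(g,q[:,0].astype(np.float32)[None],q[:,1].astype(np.float32)[None],cv2.INTER_CUBIC)[0]
        d=np.abs(np.gradient(v));d[:1]=d[-1:]=0;i=d.argmax();pts.append(q[i])
    pts=np.array(pts,np.float32)
    l=cv2.fitLine(pts,cv2.DIST_HUBER,0,.1,.01).ravel()
    r=np.abs((pts-l[2:])@np.array([-l[1],l[0]]))
    k=r<1.; l=cv2.fitLine(pts[k],cv2.DIST_HUBER,0,.1,.01).ravel()
    if (l[:2]@t)<0:l[:2]*=-1
    f=lambda p:l[2:]+l[:2]*((p-l[2:])@l[:2])
    A,B=f(a),f(b)
    return onz(R,*A,z)[:2],onz(R,*B,z)[:2],k.mean(),r[k].std()
E
cat > m3.py <<'E'
from m2 import *
T=dict(np.load('top0.npz'));S=dict(np.load('scene0.npz'))
def tr(x,y):return(265+(x+.5)/4.4-.5,65+(y+.5)/4.4-.5)
def tt(x,y):return(220+(x+.5)/6-.5,180+(y+.5)/6-.5)
def rep(n,e):
    A,B,k,s=e;d=B-A;print(n,np.round(A,4),np.round(B,4),'ang',round(np.degrees(np.arctan2(d[1],d[0])),2),'k',round(k,2),round(float(s),2))
    return A,B
c=[(157,97),(397,175),(296,480),(53,397)]
# tray rim top z=.010 
f=rep('front',edge(T,tt(*c[0]),tt(*c[3]),.01))
l=rep('left ',edge(T,tt(*c[0]),tt(*c[1]),.01))
r=rep('right',edge(T,tt(*c[3]),tt(*c[2]),.01))
b=rep('back ',edge(T,tt(*c[1]),tt(365,285),.01,n=15))
rep('tongue',edge(T,tt(365,290),tt(530,345),.005,n=15)); 
rep('tongue',edge(T,tt(340,368),tt(455,403),.005,n=15))
t=np.radians(73)
def perp(L,p):A,B=L;d=(B-A)/np.linalg.norm(B-A);return (p-A)@np.array([-d[1],d[0]])
print('width',perp(l,np.mean(r,0)),'depth',perp(f,np.mean(b,0)))
print('rack')
for n,a,bb,z in(('Linner',(190,240),(240,430),.04),('Rinner',(360,180),(420,370),.04),('Louter',(120,175),(185,400),.13),('Router',(388,85),(455,270),.13),('basefront',(240,430),(420,375),.004),('foot front',(480,350),(560,325),.006),('barback',(87,148),(408,42),.153),('buffront',(230,222),(302,200),.026),('bufftopfront',(224,155),(298,130),.142)):
    rep(n,edge(T,tr(*a),tr(*bb),z,half=3))
E
python3 m3.py
```

```text
front [0.5345 0.3115] [0.4199 0.3476] ang 162.54 k 1.0 0.12
left  [0.5356 0.3093] [0.5074 0.2169] ang -107.0 k 1.0 0.17
right [0.4177 0.3465] [0.3886 0.2532] ang -107.34 k 1.0 0.17
back  [0.5054 0.2162] [0.4641 0.2291] ang 162.66 k 1.0 0.14
tongue [0.463  0.2288] [0.4428 0.1658] ang -107.74 k 1.0 0.14
tongue [0.4317 0.2381] [0.4188 0.1942] ang -106.39 k 1.0 0.17
width -0.12389384945434616 depth 0.09967736337590437
rack
Linner [0.7034 0.1747] [0.6084 0.1425] ang -161.3 k 1.0 0.13
Rinner [0.7363 0.0856] [0.6399 0.053 ] ang -161.35 k 1.0 0.14
Louter [0.711  0.1992] [0.608  0.1638] ang -161.04 k 1.0 0.19
Router [0.7564 0.0702] [0.6696 0.0414] ang -161.64 k 1.0 0.13
basefront [0.6132 0.1434] [0.6462 0.051 ] ang -70.34 k 1.0 0.15
foot front [0.6627 0.0211] [ 0.6767 -0.0201] ang -71.25 k 0.48 0.28
barback [0.7196 0.2088] [0.7692 0.0659] ang -70.86 k 0.75 0.21
buffront [0.7173 0.1496] [0.7292 0.1128] ang -72.09 k 1.0 0.17
bufftopfront [0.7199 0.1477] [0.7293 0.1137] ang -74.63 k 0.75 0.27
```

The measurements hold together:
- **Tray:** yaw 72.7°, with the grip 115.2 mm behind the pan centre (115 nominal).
- **Rack:** yaw 18.7°. The inner-rail, outer-rail and post midlines agree within 1 mm.
- **Rack origin:** about (0.684, 0.118).

The chaveta lies near the grip, so I'll open the jaws only partway and then grasp.

```bash
cat >> h.py <<'E'
from scipy.spatial.transform import Rotation as Ro
TY=np.radians(72.7); RY=np.radians(18.7); RO=np.array([.6842,.1179])
SG=1
def quat(yaw,pitch=0.,sg=None):
    s=SG if sg is None else sg
    z=s*np.array([-np.sin(yaw),np.cos(yaw),0]);y=np.array([0,0,-1.]);x=np.cross(y,z)
    return Ro.from_matrix(np.c_[x,y,z]).as_quat()
def rk(x,y=0.,yaw=None):
    w=RY if yaw is None else yaw
    return RO+np.array([np.cos(w)*x-np.sin(w)*y,np.sin(w)*x+np.cos(w)*y])
H=.032
def st(tag=''):
    o=get_obs();p=np.array(o['position']);d=p[:2]-RO;c,s=np.cos(RY),np.sin(RY);f=np.array(o['wrist_force'])
    print(tag,'t%.2f'%o['time_s'],'rackxy',np.round([c*d[0]+s*d[1]+.115,-s*d[0]+c*d[1]],4),'trayz %.4f'%(p[2]-H),'F(rack)',np.round([c*f[0]+s*f[1],-s*f[0]+c*f[1],f[2]],2),'w %.4f'%o['gripper_width'],'M',np.round(o['ft_torque'],2))
    return o
E
python3 - <<'E'
from h import *
g=np.array([.428,.172])
for sg in(1,-1):
    for n,p,z,y in(('g',g,.2,TY),('g',g,.032,TY),('lift',g,.22,TY),('stage',rk(-.30),.22,RY),('stagelow',rk(-.30),.115,RY),('end',rk(-.107),.11,RY)):
        q=kinematics.solve_ik([*p,z],quat(y,sg=sg));print(sg,n,np.round(p,3),None if q is None else np.round(q,2))
E
```

```text
1 g [0.428 0.172] [ 0.38  0.16  2.02  0.    0.97 -2.46]
1 g [0.428 0.172] [ 0.38  0.45  2.13  0.    0.57 -2.46]
1 lift [0.428 0.172] [ 0.38  0.13  2.    0.    1.01 -2.46]
1 stage [0.4   0.022] [ 0.05  0.03  2.11 -0.    1.   -1.85]
1 stagelow [0.4   0.022] [ 0.05  0.21  2.21 -0.    0.72 -1.85]
1 end [0.583 0.084] [ 0.14  0.46  1.82 -0.    0.86 -1.76]
-1 g [0.428 0.172] [ 0.38  0.16  2.02 -0.    0.97  0.68]
-1 g [0.428 0.172] [ 0.38  0.45  2.13 -0.    0.57  0.68]
-1 lift [0.428 0.172] [ 0.38  0.13  2.   -0.    1.01  0.68]
-1 stage [0.4   0.022] [ 0.05  0.03  2.11 -0.    1.    1.29]
-1 stagelow [0.4   0.022] [ 0.05  0.21  2.21 -0.    0.72  1.29]
-1 end [0.583 0.084] [ 0.14  0.46  1.82 -0.    0.86  1.38]
```

```bash
sed -i 's/^SG=1/SG=-1/' h.py
python3 - <<'E'
from h import *
g=[.428,.172]
bot.reach([*g,.15],quat(TY)); hand.move_gripper(.045,110)
bot.servo_line([*g,.034],velocity=.12)
st('down'); hand.move_gripper(.0,110); st('grip')
bot.servo_line([*g,.036],velocity=.05); bot.dwell(.2);st('lift2mm')
bot.servo_line([*g,.22],velocity=.15); bot.dwell(.3);st('up')
bot.servo_line([*rk(-.28),.22],quat(RY),velocity=.12); bot.dwell(.3);st('stage')
T=shot('top','top1.png');np.savez('top1.npz',**T);S=shot('scene','scene1.png');np.savez('scene1.npz',**S)
E
```

```text
down t3.49 rackxy [-0.1099  0.1334] trayz 0.0025 F(rack) [1.23 0.33 0.39] w 0.0447 M [-0.03 -0.01  0.  ]
grip t3.84 rackxy [-0.1098  0.1334] trayz 0.0028 F(rack) [-1.14 -0.61  7.18] w 0.0191 M [-0.15  0.21 -0.1 ]
lift2mm t4.29 rackxy [-0.1105  0.1334] trayz 0.0039 F(rack) [ 0.29 -0.35 -3.44] w 0.0190 M [-0.27  0.13 -0.09]
up t5.97 rackxy [-0.1105  0.1334] trayz 0.1876 F(rack) [-0.62  0.49 -2.88] w 0.0187 M [-0.27  0.08  0.04]
stage t7.62 rackxy [-0.1649  0.0002] trayz 0.1880 F(rack) [-0.56 -0.06 -2.59] w 0.0185 M [-0.1   0.23  0.04]
```

```bash
sed -i 's/^H=.032/H=.0348/' h.py; python3 - <<'E'
import cv2
t=cv2.imread('pics/top1.png');s=cv2.imread('pics/scene1.png')
cv2.imwrite('pics/t1.png',cv2.resize(t[60:310,240:440],None,fx=2.4,fy=2.4,interpolation=cv2.INTER_CUBIC))
cv2.imwrite('pics/s1.png',cv2.resize(s[100:270,200:420],None,fx=3.5,fy=3.5,interpolation=cv2.INTER_CUBIC))
E
```

```text
(no output)
```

View pics/t1.png

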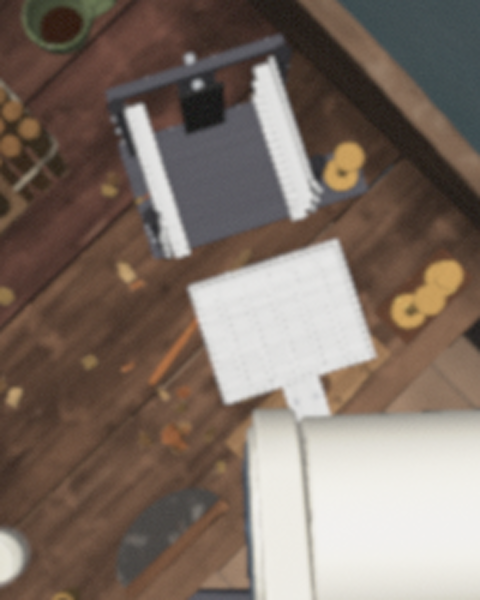

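View pics/s1.png

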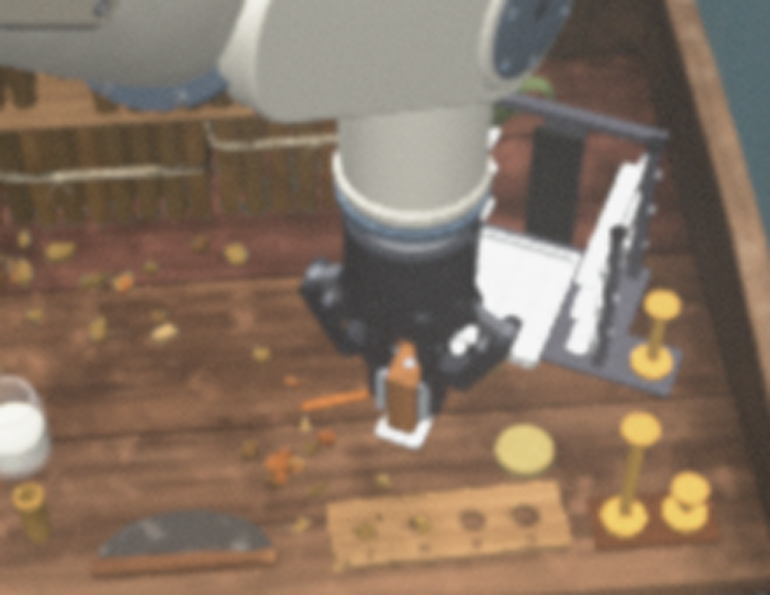

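The top view shows the tray held in front of the rack, roughly parallel, with its pan front edge from (190,287) to (338,240). The scene view shows the grip block held upright between the pads at (405,385). I'll lower to rail height and check alignment against the rails.

```bash
python3 - <<'E'
from h import *
bot.servo_line([*rk(-.28),.082+H],velocity=.15); bot.dwell(.2)
bot.servo_line([*rk(-.255),.082+H],velocity=.08); bot.dwell(.3);st('low')
T=shot('top','top2.png');np.savez('top2.npz',**T);S=shot('scene','scene2.png');np.savez('scene2.npz',**S)
cv2.imwrite('pics/t2.png',cv2.resize(T['frame'][70:250,265:400,::-1],None,fx=3.3,fy=3.3,interpolation=cv2.INTER_CUBIC))
cv2.imwrite('pics/s2.png',cv2.resize(S['frame'][100:270,250:420,::-1],None,fx=3.5,fy=3.5,interpolation=cv2.INTER_CUBIC))
E
```

```text
low t9.53 rackxy [-0.1403  0.    ] trayz 0.0819 F(rack) [ 0.18  0.28 -3.25] w 0.0186 M [-0.04  0.21  0.02]
```

View pics/t2.png

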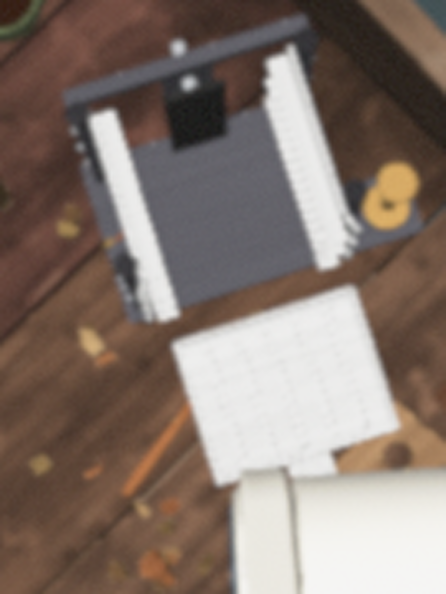

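View pics/s2.png

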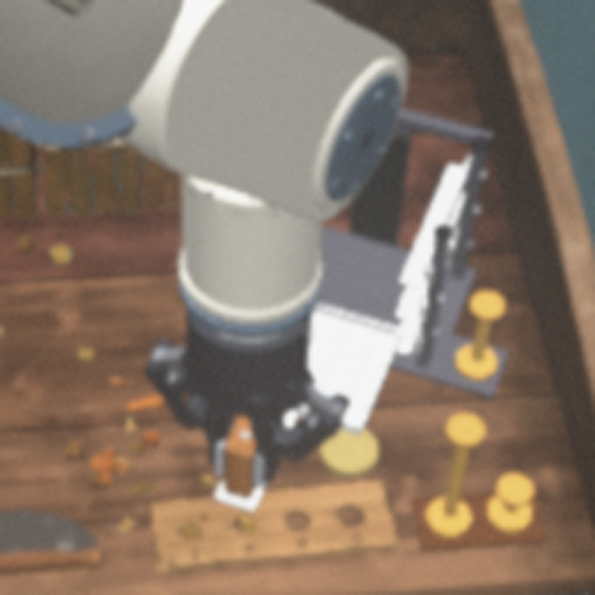

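```bash
cat > m4.py <<'E'
import sys
from m2 import *
from h import *
def tr(x,y):return(265+(x+.5)/3.3-.5,70+(y+.5)/3.3-.5)
def rf(p):
    d=np.array(p)-RO;c,s=np.cos(RY),np.sin(RY);return np.array([c*d[0]+s*d[1],-s*d[0]+c*d[1]])
def rep(R,n,a,b,z):
    A,B,k,s=edge(R,tr(*a),tr(*b),z,half=3);a_,b_=rf(A),rf(B);d=b_-a_
    print(n,'rack mm',np.round(1000*a_,1),np.round(1000*b_,1),'ang',round(np.degrees(np.arctan2(d[1],d[0])),2),'k',round(k,2),round(float(s),2))
if __name__=='__main__':
    T=dict(np.load('top2.npz'))
    z=.092
    rep(T,'tray L',(174,345),(215,480),z);rep(T,'tray R',(354,290),(396,425),z);rep(T,'tray F',(180,342),(350,288),z)
    rep(T,'L in .04',(142,165),(176,300),.04);rep(T,'R in .04',(270,105),(318,258),.04)
    rep(T,'L out .13',(90,120),(128,250),.13);rep(T,'R out .13',(292,50),(340,200),.13)
    rep(T,'basefront',(182,303),(310,268),.004)
E
python3 m4.py
```

```text
tray L rack mm [-94.9  60. ] [-184.1   60. ] ang -180.0 k 1.0 0.18
tray R rack mm [-96.4 -61.3] [-185.7  -61.5] ang -179.93 k 1.0 0.15
tray F rack mm [-92.2  54.4] [-92.3 -58.3] ang -90.09 k 1.0 0.17
L in .04 rack mm [35.5 48.7] [-59.3  49.1] ang 179.78 k 1.0 0.15
R in .04 rack mm [ 47.7 -49.3] [-61.6 -48.6] ang 179.67 k 1.0 0.15
L out .13 rack mm [48.2 67.3] [-35.9  66.8] ang -179.66 k 1.0 0.15
R out .13 rack mm [ 51.1 -67.8] [-46.5 -66.9] ang 179.47 k 1.0 0.18
basefront rack mm [-59.3  44.8] [-57.5 -47.3] ang -88.88 k 1.0 0.15
```

Alignment is good: tray yaw is within 0.1° of the rails and its centre is at y ≈ −0.6 mm. I'll shift +0.4 mm and enter in small steps while watching forces.

```bash
cat >> h.py <<'E'
def fr():
    o=get_obs();f=np.array(o['wrist_force']);c,s=np.cos(RY),np.sin(RY)
    return np.array([c*f[0]+s*f[1],-s*f[0]+c*f[1],f[2]]),o
def push(x0,x1,z,step=.004,v=.03,lim=5.,y=.0004,f0=None):
    """advance TCP so nominal tray x goes x0->x1; stop on force deviation"""
    if f0 is None:f0,_=fr()
    n=int(np.ceil(abs(x1-x0)/step))
    for x in np.linspace(x0,x1,n+1)[1:]:
        bot.servo_line([*rk(x-.115,y),z+H],velocity=v)
        f,o=fr();d=f-f0
        print('x %.4f'%x,'dF',np.round(d,1),'t%.1f'%o['time_s'])
        if abs(d[0])>lim or abs(d[1])>lim or abs(d[2])>lim+2: print('STOP');return x,d
    return x1,d
E
python3 - <<'E'
from h import *
bot.servo_line([*rk(-.255,.0004),.081+H],velocity=.02);bot.dwell(.2)
x,d=push(-.14,-.07,.081,step=.005,v=.04,lim=5)
st()
T=shot('top','top3.png');np.savez('top3.npz',**T);S=shot('scene','scene3.png')
cv2.imwrite('pics/t3.png',cv2.resize(T['frame'][70:250,265:400,::-1],None,fx=3.3,fy=3.3,interpolation=cv2.INTER_CUBIC))
cv2.imwrite('pics/s3.png',cv2.resize(S['frame'][100:270,250:420,::-1],None,fx=3.5,fy=3.5,interpolation=cv2.INTER_CUBIC))
E
```

```text
x -0.1353 dF [-0.8  0.6 -0. ] t10.3
x -0.1307 dF [ 0.3 -0.3 -0.8] t10.6
x -0.1260 dF [-0.1  0.2 -1.5] t10.9
x -0.1213 dF [-0.1  0.3 -0.7] t11.1
x -0.1167 dF [-0.6 -0.3 -1. ] t11.4
x -0.1120 dF [-0.4  0.4 -0. ] t11.7
x -0.1073 dF [-0.3  0.2 -1. ] t11.9
x -0.1027 dF [ 0.1 -0.1 -0.8] t12.2
x -0.0980 dF [-0.9 -0.2 -0.5] t12.5
x -0.0933 dF [ 0.2  0.3 -0.9] t12.7
x -0.0887 dF [ 0.3  0.2 -0.7] t13.0
x -0.0840 dF [-0.1  0.  -0.5] t13.3
x -0.0793 dF [ 0.3  0.6 -1. ] t13.5
x -0.0747 dF [ 0.2  0.3 -0.3] t13.8
x -0.0700 dF [-0.2  0.4  0. ] t14.1
 t14.07 rackxy [-0.0697  0.0004] trayz 0.0810 F(rack) [-0.3   0.15 -2.25] w 0.0186 M [-0.05  0.26 -0.06]
```

View pics/t3.png

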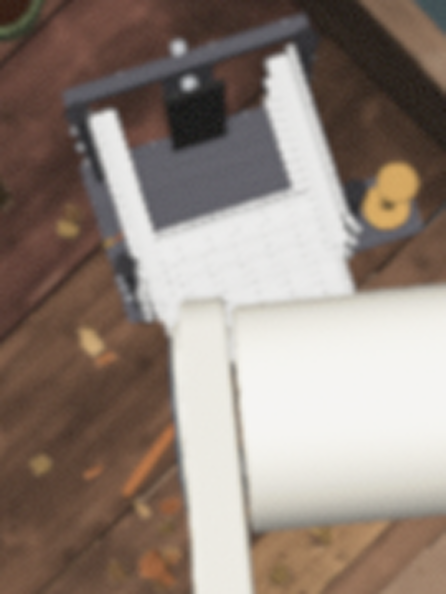

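View pics/s3.png

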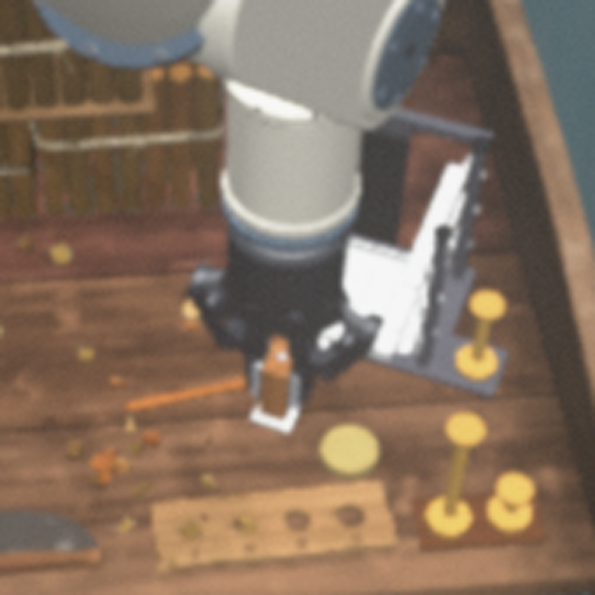

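The tray has entered the middle pair with no contact forces. I'll go a bit farther in and then lower until I feel the ledges.

```bash
python3 - <<'E'
from h import *
x,d=push(-.07,-.025,.081,step=.009,v=.05,lim=5)
bot.dwell(.3)
f0=np.mean([ (bot.dwell(.05),fr()[0])[1] for _ in range(5)],0);print('f0',f0)
m=lambda:np.mean([(bot.dwell(.03),fr()[0])[1] for _ in range(4)],0)
z=.081
while z>.0755:
    z-=.0005;bot.servo_line([*rk(-.025-.115,.0004),z+H],velocity=.02)
    d=m()-f0;print('%.4f'%z,np.round(d,1))
    if d[2]>2.: break
st()
E
```

```text
x -0.0625 dF [ 0.5 -0.2  0.2] t14.5
x -0.0550 dF [-0.6  0.1  0. ] t14.8
x -0.0475 dF [ 0.2  0.1 -0. ] t15.1
x -0.0400 dF [-0.7 -1.2  0.6] t15.4
x -0.0325 dF [0.7 0.1 0.1] t15.7
x -0.0250 dF [-0.4 -0.7  0.8] t16.0
f0 [ 0.11577994  0.16907685 -3.01161648]
0.0805 [0.3 0.1 0.1]
0.0800 [-0.5 -0.   0.3]
0.0795 [-0.6 -0.4  0.5]
0.0790 [-0.  -0.1  0.2]
0.0785 [ 0.1 -0.1  0.7]
0.0780 [-1.2 -0.4  2.8]
 t18.82 rackxy [-0.025   0.0004] trayz 0.0781 F(rack) [-1.43 -0.14  0.24] w 0.0191 M [-0.09  0.06 -0.02]
```

The ledges were felt at a tray z of 0.078, exactly the middle pair. Now I'll push slowly to the stop.

```bash
cat > p.py <<'E'
from h import *
import json
f0=np.array([0.116,.169,-3.01])
m=lambda n=3:np.mean([(bot.dwell(.02),fr()[0])[1] for _ in range(n)],0)
def go(x,z=.078,v=.02):bot.servo_line([*rk(x-.115,.0004),z+H],velocity=v)
E
python3 - <<'E'
from p import *
x=-.025;log=[]
while x<.0105:
    x+=.001 if x<-.015 else .0004
    go(x);d=m(2)-f0;log.append((x,*d))
    if d[0]<-4.5 or abs(d[1])>6 or abs(d[2])>8: break
for l in log[::4]+log[-4:]:print('%.4f'%l[0],np.round(l[1:],1))
d=m(5)-f0;print('settled',np.round(d,1));st();json.dump(x,open('x.json','w'))
E
```

```text
-0.0240 [-1.6 -0.8  4.6]
-0.0200 [-3.1 -0.5  5.7]
-0.0160 [-3.3  0.2  6. ]
-0.0170 [-3.2  0.   5.9]
-0.0160 [-3.3  0.2  6. ]
-0.0150 [-3.5 -0.4  6.1]
-0.0146 [-4.9 -0.3  7. ]
settled [-3.9 -0.3  6.6]
 t22.02 rackxy [-0.0146  0.0004] trayz 0.0780 F(rack) [-3.78 -0.65  4.08] w 0.0189 M [-0.28  0.45 -0.04]
```

The downward load has grown to about 6.6 N and is raising friction, so I'll ease up 0.4 mm and continue with a relative threshold.

```bash
python3 - <<'E'
from p import *
x=json.load(open('x.json'));Z=.0784
go(x,Z);print('eased',np.round(m(4)-f0,1))
log=[];b=[]
while x<.0105:
    x+=.0005
    go(x,Z);d=m(2)-f0;log.append((x,*d))
    base=np.median(b[-8:]) if len(b)>3 else -3
    if d[0]<min(base-3.5,-4.5) or abs(d[1])>6 or abs(d[2])>8: break
    b.append(d[0])
for l in log[::3]+log[-4:]:print('%.4f'%l[0],np.round(l[1:],1))
d=m(5)-f0;print('settled',np.round(d,1),'base',base);st();json.dump(x,open('x.json','w'))
E
```

```text
eased [-0.7 -0.2  1.8]
-0.0141 [-0.1 -1.   1.5]
-0.0126 [0.2 0.4 1.4]
-0.0111 [-0.7 -0.6  1.3]
-0.0096 [0.3 0.4 2.2]
-0.0081 [ 0.2 -0.4  1. ]
-0.0066 [-0.6 -0.6  1.6]
-0.0051 [-1.  -0.1  0.6]
-0.0036 [-1.3 -0.6  1. ]
-0.0021 [-3.9 -0.1  2.6]
-0.0031 [-1.2 -0.5  0.7]
-0.0026 [-1.4  0.6  1. ]
-0.0021 [-3.9 -0.1  2.6]
-0.0016 [-4.7 -0.6  3.1]
settled [-5.4 -0.4  3.3] base -1.2075624016466049
 t29.79 rackxy [-0.0023  0.0004] trayz 0.0783 F(rack) [-4.38 -0.14  0.59] w 0.0189 M [-0.33  0.6   0.04]
```

The solid stop is felt at x ≈ −2.5 mm, after 4 mm of soft spring. I'll build the force up to about 9 N and hold it.

```bash
python3 - <<'E'
from p import *
x=json.load(open('x.json'));Z=.0784
for i in range(14):
    d=m(4)-f0
    print('%.4f'%x,np.round(d,1))
    if d[0]<-9: break
    x+=.0003;go(x,Z)
for _ in range(8):bot.dwell(.12);print(np.round(fr()[0]-f0,1))
st('held');json.dump(x,open('x.json','w'))
E
```

```text
-0.0016 [-5.1 -0.1  3.5]
-0.0013 [-6.7 -0.4  4.3]
-0.0010 [-7.5 -0.2  5.5]
-0.0007 [-8.5 -0.8  5.9]
-0.0004 [-10.   -1.    6.5]
[-10.4  -0.1   6.2]
[-9.8 -0.7  6.2]
[-9.3 -0.9  6.4]
[-9.5 -1.2  6.9]
[-10.9  -0.4   7. ]
[-10.1  -0.5   6.8]
[-9.8 -0.   5.1]
[-9.4 -1.3  6.7]
held t32.06 rackxy [-0.0022  0.0005] trayz 0.0782 F(rack) [-9.27 -1.17  3.69] w 0.0186 M [-0.58  1.03 -0.03]
```

Held about 10 N at the wrist (about 8 N at the stop after friction) for 1 s. Now I'll ease off most of the push, seat the tray on the ledges and release gently.

```bash
python3 - <<'E'
from p import *
x=json.load(open('x.json'));Z=.0784
for i in range(12):
    d=m(4)-f0;print('%.4f %.4f'%(x,Z),np.round(d,1))
    if d[0]>-4.5: break
    x-=.0003;Z-=.00003;go(x,Z)
for i in range(10):
    d=m(4)-f0
    if d[2]>4: break
    Z-=.0001;go(x,Z)
print('seat %.4f'%Z,np.round(m(4)-f0,1));st()
for w in (.0195,.022,.03,.045):
    hand.move_gripper(w,20);print(w,np.round(fr()[0]-f0,1))
st('open')
T=shot('top','top4.png');S=shot('scene','scene4.png')
cv2.imwrite('pics/s4.png',cv2.resize(S['frame'][100:270,250:420,::-1],None,fx=3.5,fy=3.5,interpolation=cv2.INTER_CUBIC))
E
```

```text
-0.0004 0.0784 [-10.1  -0.7   6.4]
-0.0007 0.0784 [-9.  -0.6  5.3]
-0.0010 0.0783 [-7.6 -0.9  5.1]
-0.0013 0.0783 [-6.4 -0.8  4. ]
-0.0016 0.0783 [-5.  -0.1  3.6]
-0.0019 0.0782 [-5.1 -0.3  3.1]
-0.0022 0.0782 [-4.5 -0.7  2.8]
seat 0.0780 [-5.1 -0.2  4.4]
 t34.79 rackxy [-0.0022  0.0004] trayz 0.0781 F(rack) [-4.85  0.34  1.54] w 0.0190 M [-0.28  0.64 -0.01]
0.0195 [-4.6 -0.4  4. ]
0.022 [-0.6  0.2  3.2]
0.03 [-0.2 -1.5  2.7]
0.045 [-0.3  0.1  3.2]
open t35.77 rackxy [-0.0022  0.0004] trayz 0.0780 F(rack) [-0.18  0.3   0.15] w 0.0448 M [-0.08  0.02 -0.02]
```

View pics/s4.png

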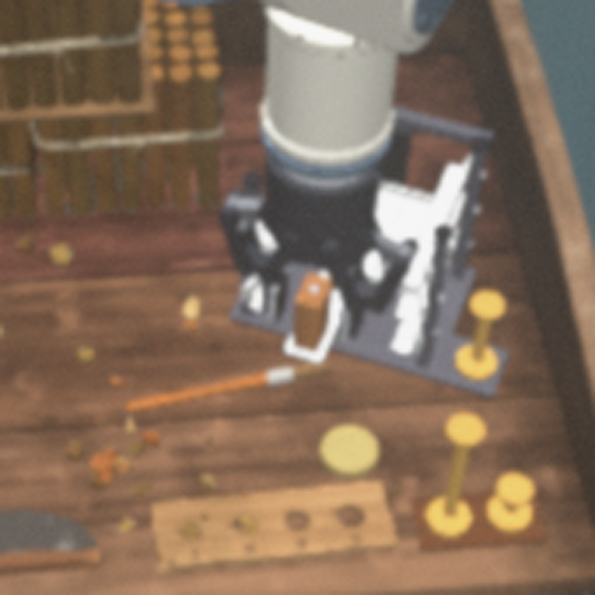

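The jaws are open and clear of the grip block at (313,305), and the forces are gone. I'll retreat straight up, go back, and check the tray.

```bash
cat > fin.py <<'E'
from p import *
p=np.array(get_obs()['position'])
bot.servo_line([p[0],p[1],.22],velocity=.08);st('up')
bot.servo_line([*rk(-.32),.28],velocity=.2);st('back')
T=shot('top','top5.png');np.savez('top5.npz',**T);S=shot('scene','scene5.png');np.savez('scene5.npz',**S)
cv2.imwrite('pics/t5.png',cv2.resize(T['frame'][70:250,265:400,::-1],None,fx=3.3,fy=3.3,interpolation=cv2.INTER_CUBIC))
cv2.imwrite('pics/s5.png',cv2.resize(S['frame'][100:270,250:420,::-1],None,fx=3.5,fy=3.5,interpolation=cv2.INTER_CUBIC))
E
python3 fin.py
```

```text
up t37.37 rackxy [-0.0025  0.0005] trayz 0.1846 F(rack) [ 0.62  0.62 -0.18] w 0.0452 M [-0.    0.02  0.01]
back t38.58 rackxy [-2.044e-01 -1.000e-04] trayz 0.2451 F(rack) [ 1.21  0.03 -0.35] w 0.0449 M [0.03 0.03 0.03]
```

View pics/t5.png

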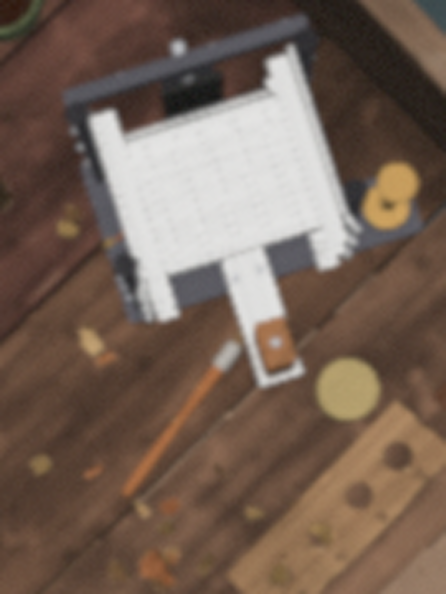

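View pics/s5.png

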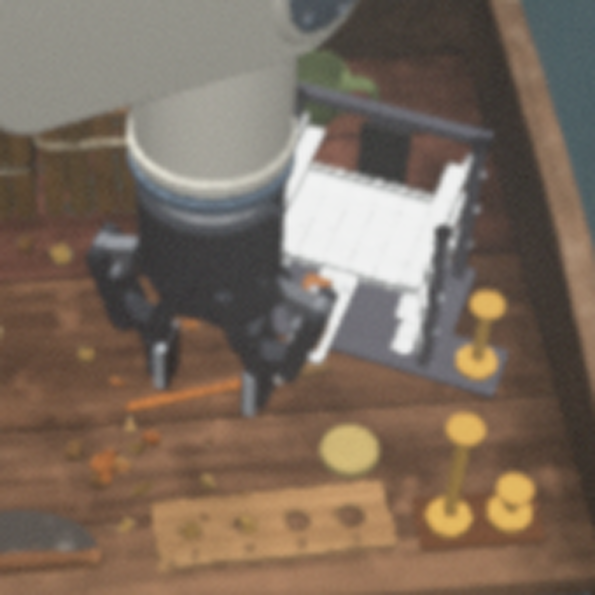

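```bash
python3 - <<'E'
from m4 import *
T=dict(np.load('top5.npz'))
rep(T,'front',(130,136),(270,95),.088)
rep(T,'back L',(172,272),(222,257),.088);rep(T,'back R',(270,247),(310,235),.088)
rep(T,'tongue L',(224,265),(262,382),.083);rep(T,'tongue R',(268,260),(283,315),.083)
print('grip',rf(onz(T,*tr(275,343),.135)[:2])*1000)
a=cv2.imread('pics/top0.png').astype(int);b=cv2.imread('pics/top5.png').astype(int)
E
```

```text
front rack mm [46.5 44.8] [ 46.1 -48.8] ang -90.25 k 1.0 0.15
back L rack mm [-50.3  45.7] [-50.9  12.4] ang -91.04 k 1.0 0.16
back R rack mm [-51.3 -18.6] [-50.7 -45.1] ang -88.59 k 1.0 0.16
tongue L rack mm [-54.3  14.5] [-133.4   15.1] ang 179.56 k 1.0 0.15
tongue R rack mm [-59.9 -14.7] [-96.6 -15.1] ang -179.38 k 1.0 0.16
grip [-118.12850868    0.18861904]
```

The tray centre is at x ≈ −2.3 mm, the same as the stop position that I felt, so the bar is still compressed. It is at y ≈ 0, with yaw off by only 0.25°. Handing in.

```bash
python3 -c "
from h import *
hand_in();print(get_obs()['time_s'])"
```

```text
the job is handed in; nothing more can be done
the job is handed in; nothing more can be done
```

The tray is on the middle pair of rails, pressed home against the stop, released, and the job is handed in. No verdict was reported. The last clock reading was 38.6 s, against the 69 s limit.

- **Rail pair:** the post head at the rack measured about 74 mm high in the two camera views, which makes it the middle post. When I lowered the tray I felt the ledges at 78 mm, which matches.
- **Push:** the bar began to yield at about x = −6.6 mm, and I felt the solid stop at about −2.3 mm. I held it for about 1 s with roughly 10 N at the wrist, which I estimate as 8–9 N on the stop after friction. Then I eased off, seated the tray on the ledges, opened the jaws and backed away.
- **After letting go:** the top camera put the tray at x ≈ −2.2 mm, y ≈ 0, with yaw within about 0.3° of the rack. That is the same spot as under the push, so the bar should still be pressed.

**Checks that disagreed or were indirect:**
- The first white-edge measurements came out 4–5 mm too large, and the rail gap about 5 mm too small. This was overexposure; it affected both sides equally, so the centre lines held.
- The grip point gave a tray position about 1 mm different from the pan edges.
- During the push, the downward load rose to 6.6 N, so I raised the tray 0.4 mm before going on.
- The force on the bar after release and the tray's exact tilt were not measured. They are inferred from the position and the pictures.
- I only checked by eye, in the final pictures, that the other loose things had not moved. The jar and punch were outside those final crops.

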